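# Weigh a lopsided tube carrier on the spring balance

### The job

Weigh the loaded tube carrier (the one with the grey-green insert): hang it on the hook of the spring balance by the notch over its loaded side, so that it hangs level. Lower it onto the hook slowly and gently, and let the spring take all the weight before you let go, so that the hook neither jerks nor bounces. Leave everything else as it stands.

Things in the scene. Friction and masses are not known exactly. Their poses are not given: they have to be found in the camera images.
- carrier: Loaded aluminium carrier, 0.27 to 0.83 kg (varies, not told). Origin: centre of its underside; z up, y along its length. Open tray 76 (x) by 150 (y) by 45 mm high; its +y pocket holds a grey-green round insert with holes, diameter 62, top at z = 72 mm; the -y pocket is empty. Thin uprights at y = -71 and +71 mm carry the beam. The window between insert and beam is open in x, for the hook.
- notch (a point): Top of the notch over the insert, where the hook should bear: (0, 26, 122) mm in the carrier. The beam's underside has three such notches, at y = -26, 0 and +26 mm, each 11 mm wide and 7 mm deep, the mouth widened to about 17 mm. A blue line up the beam's faces and across its top marks each. Hung by another notch the carrier tips.
- beam_grip (a point): Point inside the beam above the loaded notch, good to grip across x: (0, 26, 155) mm in the carrier. The beam is a flat upright bar 12 mm thick in x, 150 long in y, underside at z = 115, top at z = 170 mm; it may be gripped anywhere along it. The carrier's centre of mass lies at about (0, 26, 46) mm.
- balance: Spring balance, fixed: grey base plate 130 by 150 by 16 mm and white column 50 wide, 330 mm high (it fills local x = 3 to 37 mm). Origin at the base's underside; z up. The hook's bar leaves the column's front along the balance's own -x. A hung carrier has its beam across the bar, either face toward the column.
- hook_seat (a point): Seat of the hook: top of its bar, mid-seat, moving with the hook; 114.5 mm in front (-x) of the balance's origin, 245 mm above the table unloaded. Level round bar 8 mm thick; the seat is about 20 mm long, between a red collar 18 mm across on the column's side and an upturned tip on the -x side, whose end is 22 mm from the seat point and stands 8 mm above it.
- scale_hook (a joint): How far the hook has sunk, m: 0 unloaded, stop at 0.080. Soft spring of 130 N/m with light damping: the hook sinks 7.7 mm for each newton hung on or pressed on it, and springs back when unloaded.
- empty_carrier: Bystander: the same carrier with both pockets empty, 0.18 kg. Origin at the centre of its underside.
- bucket: Bystander: round open steel bucket without handle, diameter 90, 90 mm high.
- spare_insert: Bystander: grey-green round insert, diameter 72, 70 mm high, standing on the table.
- bottle: Bystander: amber bottle, diameter 64, 160 mm high.
- beaker: Bystander: glass beaker, diameter 70, 90 mm high.
- rotor_wrench: Bystander: steel wrench about 10 mm thick lying flat on the table, left of the carriers.
- tube_box: Bystander: blue divided box 90 by 130 by 50 mm.

How it is judged:
By the outcome, as a careful person would: the job done as asked, in the order asked, and still so for the second after the job is handed in, with the robot touching nothing.
It also fails if it takes over 64 s, if anything falls off the work surface, if the arm or the gripper's body presses on something with over 40 N, if the wrist force passes 120 N, or if a joint passes its speed limit or range.

### The arm

A 6-joint arm with a two-finger parallel gripper is mounted at the origin on the work surface. World frame = base frame: x ahead of the robot, y to its left, z up, the work surface at z = 0. Lengths are in mm, angles in rad, forces in N, time in s.
With the tool pointing down it reaches from about 275 to 750 mm from the base axis. Payload 10.2 kg.
Tool frame: the origin (TCP) lies midway between the tips of the shut fingers; the grasp point (between the pads) lies 19 mm behind it; x points along the fingers, y is the direction in which the jaws open and shut, and the axes are right-handed (so a half turn about x gives the same grasp; the last joint's range is limited). The gripper opens to 85 mm and grips with 20 to 120 N. Pads are 22 mm wide; open, the fingers measure 114 mm over their backs; the gripper's body (76 mm by 85 mm) begins 54 mm behind the grasp point. The pads swing forward as they close: fully open they stand 13 mm farther back than shut.
Start: joints at [1.11, 0.313, 1.498, -0, 1.331, -0.223], TCP at [123.684, 510.229, 231.294] pointing down, gripper open.
Joint ranges: [-2.94, 2.94], [-0.97, 2.17], [0.19, 2.56], [-1.23, 4.37], [0.02, 3.11], [-2.88, 2.88]. Speed limits (rad/s): [2.39, 2.39, 3.01, 3.14, 3.14, 3.14].

### API

Orientations are given as a unit quaternion [w, x, y, z].
In Python, from rig import sense, capture, get_calibration, finish_job gives the robot as it stands.
- The arm moves only by the tool jog_arm, never from a script. Its argument "increments" is a list of rows, each an object of numbers: "rx", "ry", "rz": the turn, a rotation vector about the tool's x, y, z in rad; "x", "y", "z": the shift along the tool's x, y, z in mm; "hand": the finger opening in mm, from 0 to 85.4. A call has 1 to 5 rows; each row shifts and turns the commanded pose from where the row before left it, along the tool's axes as they then stand; what a row does not reach is not made up. A row lasts 1/8 s, in which the tool goes at most 62.5 mm and 10.7 degrees, less where a joint would pass 70% of its speed; a pose out of reach is approached as far as the arm can. A call with a gripper value outside its range is refused whole. The fingers move at their own pace and stop on an object; "force" is the grip in N (left out, the last holds). Time passes only in rows, so rows that do not move let the fingers close. It gives the time, the measured TCP pose, the force and the opening at its end, in the units of the state.
- sense(): the state, without advancing time (a new reading comes with each control period).
- capture(name): name is "scene" or "top" or "wrist"; returns the picture (480x640x3 uint8, red, green, blue); there is no depth.
- get_calibration(name): a dict with "camera_matrix" (3x3 intrinsics, pixels), "D" ([k1, k2, p1, p2, k3] as OpenCV has them; the pictures are not rectified), "R" (3x3) and "t" (3): a world point X has camera coordinates R X + t; the wrist camera has in their place "T_tool_cam" (4x4, takes a point from camera to tool coordinates, whose origin is the TCP and whose axes are the tool frame's). Camera axes: x right, y down, z forward; pixel columns grow to the right and rows downward; lengths in mm; the calibration is good to about 2 mm. A picture is of the moment at which its call begins: read the wrist's pose just before it. get_calibration takes no time and is no camera call.
- finish_job(): hands the job in, once; it reports no verdict.
The state is a dict: "time_s": time; "joints": joint angles; "dq": joint speeds; "tau": joint torques, N m; "eef_pos": TCP position; "ee_rot": TCP orientation; "force": force on the tool from outside, world axes, zero at the start; "wrist_torque": the same for the moment, N m; "grip_width": opening from 0.0 (shut) to 1.0 (fully open).
Only numpy, scipy, OpenCV 4.12 (cv2) and the standard library are available. Lean on these libraries where they do the work, as an engineer would, in place of code of your own. Each camera call takes 0.05 s, during which the arm holds its last target.

## Working session

There is one attempt and no reset: what is moved stays moved. The work goes in short steps, Python scripts to look and compute and a tool call to move; the robot and the scene stay as the last step left them, time stands still between calls to the robot, and variables do not carry over. Pictures are saved under pics/ and viewed, and the job is handed in when it is done.

Besides the shell and the picture viewer there is one more tool, called after "Request:" as name(argument=value, ...) on one line, values as JSON. jog_arm: Moves the arm, as the interface text tells. Its arguments: {"type":"object","properties":{"increments":{"type":"array","items":{"type":"object","properties":{"rx":{"type":"number"},"ry":{"type":"number"},"rz":{"type":"number"},"x":{"type":"number"},"y":{"type":"number"},"z":{"type":"number"},"hand":{"type":"number"}}}},"force":{"type":"number"}},"required":["increments"]}

```bash
mkdir -p pics; ls; python3 - <<'E'
from rig import *
import cv2
print(sense())
for n in ("scene","top"):
    cv2.imwrite(f"pics/{n}0.png",capture(n)[:,:,::-1]); print(get_calibration(n))
print(get_calibration("wrist"))
E
```

```text
pics
{'time_s': 0.0, 'joints': array([ 1.10961877e+00,  3.13433352e-01,  1.49839251e+00,  2.26069919e-05,
        1.33098937e+00, -2.23380492e-01]), 'dq': array([ 0.00047315,  0.00017432, -0.00102003, -0.00058998,  0.00026401,
       -0.00040698]), 'tau': array([-2.22683069e-03, -4.12265861e+01, -2.59744370e+01, -3.65471005e-04,
        4.18257012e-03,  1.23020553e-05]), 'eef_pos': array([123.55845414, 510.00964047, 230.7603672 ]), 'ee_rot': array([ 0.70196178,  0.08347331,  0.70226656, -0.08428245]), 'force': array([-1.00779879, -0.59811433,  0.27766411]), 'wrist_torque': array([0.03567359, 0.01729882, 0.04699185]), 'grip_width': 0.9979518109347342}
{'camera_matrix': array([[486.57468401,   0.        , 320.85706423],
       [  0.        , 486.57468401, 237.04643074],
       [  0.        ,   0.        ,   1.        ]]), 'D': array([-0.10429574,  0.        ,  0.        ,  0.        ,  0.        ]), 'R': array([[ 4.57037948e-01,  8.89447157e-01, -2.62389242e-04],
       [ 5.25492774e-01, -2.70259807e-01, -8.06732286e-01],
       [-7.17616652e-01,  3.68569385e-01, -5.90917041e-01]]), 't
[... 418 characters left out ...]
048,  0.01722627, -0.99160124]]), 't': array([  76.95488466,  603.52340446, 1207.59775429])}
{'camera_matrix': array([[343.24006531,   0.        , 320.19576405],
       [  0.        , 343.24006531, 244.23592348],
       [  0.        ,   0.        ,   1.        ]]), 'D': array([-0.00060465,  0.        ,  0.        ,  0.        ,  0.        ]), 'T_tool_cam': array([[ 2.95883465e-04, -2.93942652e-01,  9.55823012e-01,
        -1.42921700e+02],
       [ 9.99999956e-01,  8.24420154e-05, -2.84205574e-04,
        -1.05064763e-01],
       [ 4.74016469e-06,  9.55823054e-01,  2.93942663e-01,
        -7.48786931e+01],
       [ 0.00000000e+00,  0.00000000e+00,  0.00000000e+00,
         1.00000000e+00]])}
```

View pics/scene0.png

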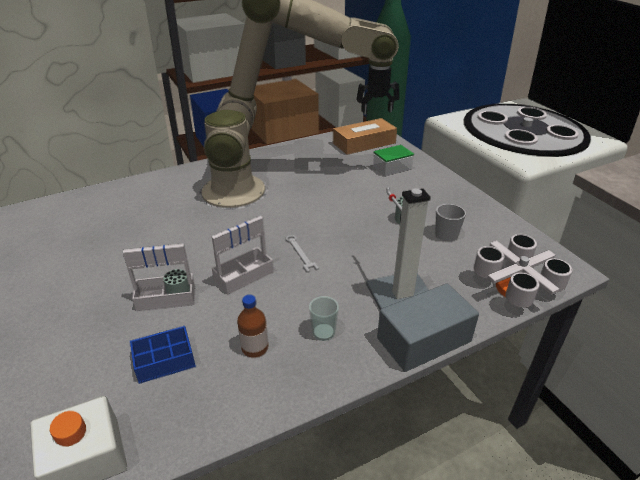

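View pics/top0.png

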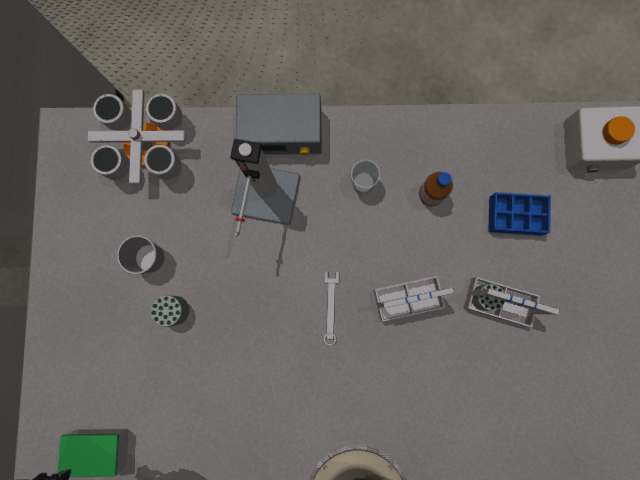

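The carriers stand at top pixels (412,297) (empty) and (507,300) (loaded, insert at its left end, (490,297)). The hook runs from about (248,180) to (238,234), with its red collar near (240,218). I'll zoom in.

```bash
python3 - <<'E'
import cv2,numpy as np
t=cv2.imread("pics/top0.png");s=cv2.imread("pics/scene0.png")
def c(im,x,y,w,h,k): return cv2.resize(im[y:y+h,x:x+w],None,fx=k,fy=k,interpolation=cv2.INTER_CUBIC)
cv2.imwrite("pics/c1.png",np.vstack([c(t,460,265,110,70,7.)[:, :770], ]))
cv2.imwrite("pics/c2.png",c(t,220,130,90,120,5))
cv2.imwrite("pics/c3.png",np.hstack([c(s,110,230,100,90,4),c(s,370,180,80,90,4)]))
E
```

```text
(no output)
```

View pics/c1.png

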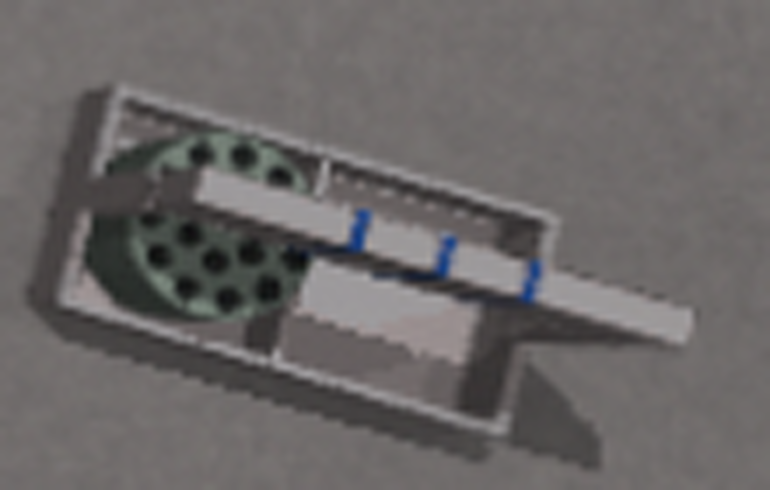

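View pics/c2.png

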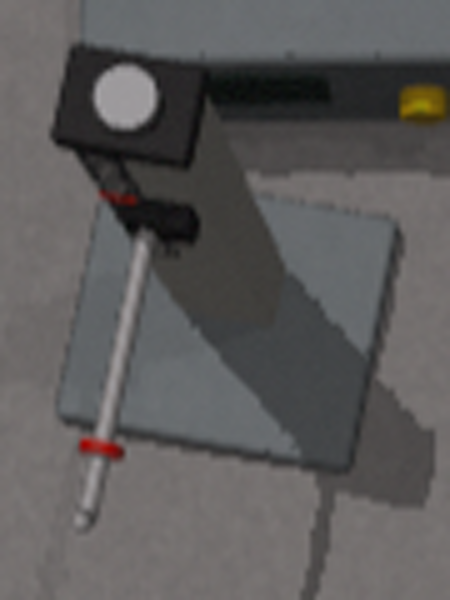

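View pics/c3.png

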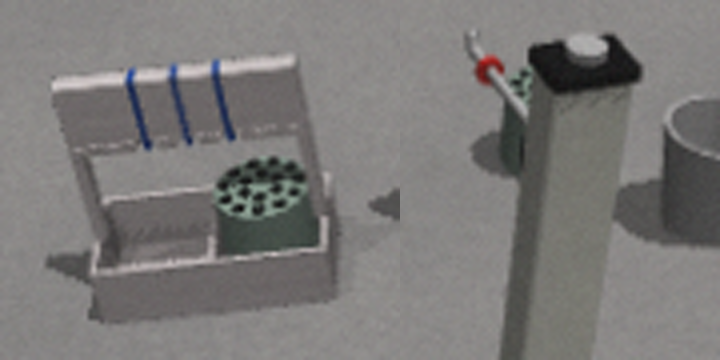

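```bash
cat > h.py <<'E'
import numpy as np,cv2
from rig import *
def ray(n,uv,pose=None):
    c=get_calibration(n); K=c["camera_matrix"]
    p=cv2.undistortPoints(np.array([[uv]],float),K,c["D"])[0,0]
    d=np.array([p[0],p[1],1.])
    if n=="wrist":
        T=c["T_tool_cam"]; from scipy.spatial.transform import Rotation as Ro
        pos,q=pose; R=Ro.from_quat(np.r_[q[1:],q[0]]).as_matrix()
        return pos+R@T[:3,3], R@T[:3,:3]@d
    R=np.array(c["R"]);t=np.array(c["t"])
    return -R.T@t, R.T@d
def onz(n,uv,z,pose=None):
    o,d=ray(n,uv,pose); return o+d*(z-o[2])/d[2]
def tri(a,b):
    (o1,d1),(o2,d2)=a,b; d1=d1/np.linalg.norm(d1);d2=d2/np.linalg.norm(d2)
    s=np.linalg.lstsq(np.c_[d1,-d2],o2-o1,rcond=None)[0]
    p,q=o1+s[0]*d1,o2+s[1]*d2
    return (p+q)/2,np.linalg.norm(p-q)
E
python3 - <<'E'
from h import *
t=cv2.imread("pics/top0.png").astype(int);s=cv2.imread("pics/scene0.png").astype(int)
np.set_printoptions(precision=1,suppress=True)
def blobs(im,m,box):
    x,y,w,h=box; mm=np.zeros(im.shape[:2],np.uint8); mm[y:y+h,x:x+w]=m[y:y+h,x:x+w]
    n,l,st,c=cv2.connectedComponentsWithStats(mm)
    return [(c[i],st[i]) for i in range(1,n) if st[i,4]>2]
B=lambda im:((im[...,0]-im[...,2]>50)).astype(np.uint8)
R=lambda im:((im[...,2]-im[...,0]>60)).astype(np.uint8)
print("top z170, corners")
f=lambda x,y:(460+x/7-.4,265+y/7-.4)
for p in [(203,188),(358,228),(446,256),(533,278),(688,325)]: print(onz("top",f(*p),170))
print("rim z45")
for p in [(120,90),(555,218),(500,430),(65,303)]: print(onz("top",f(*p),45))
print("blue top");
for c,st in blobs(t,B(t),(500,280,60,40)): print(c,st,onz("top",c,170))
print("blue scene")
for c,st in blobs(s,B(s),(130,235,50,40)): print(c,st,onz("scene",(c[0],c[1]),142))
print("red top")
for c,st in blobs(t,R(t),(225,160,40,80)): print(c,st,onz("top",c,241))
print("red scene")
for c,st in blobs(s,R(s),(380,180,20,30)): print(c,st)
E
```

```text
top z170, corners
[ 475.8 -275.2  170. ]
[ 463.8 -320.5  170. ]
[ 455.4 -345.9  170. ]
[ 448.9 -371.   170. ]
[ 435.  -415.4  170. ]
rim z45
[ 512.2 -286.2   45. ]
[ 469.2 -427.2   45. ]
[ 399.7 -405.1   45. ]
[ 441.4 -264.9   45. ]
blue top
[510.8 297.5] [510 295   3   6  12] [ 463.1 -320.6  170. ]
[523.1 300.9] [522 299   3   5   8] [ 456.1 -345.5  170. ]
[535.4 304.9] [534 302   3   6   8] [ 447.7 -370.2  170. ]
blue scene
[163.4 246.3] [163 245   2   4   7] [ 420.7 -314.9  142. ]
[142.2 249. ] [142 247   2   6   8] [ 407.  -366.9  142. ]
[153.  247.5] [153 246   1   4   4] [ 413.4 -340.4  142. ]
red top
[239.5 219. ] [236 218   8   3  20] [622.3 240.3 241. ]
red scene
[391.7 196.1] [389 194   7   7  18]
```

```bash
python3 - <<'E'
from h import *
np.set_printoptions(precision=1,suppress=True)
f=lambda x,y:(220+x/5-.4,130+y/5-.4)
print("cams",ray("top",(320,240))[0],ray("scene",(320,240))[0])
print("base z16")
for p in [(60,417),(350,470),(401,225)]: print(onz("top",f(*p),16))
print("bar z245")
for p in [(148,240),(122,345),(110,400),(101,449),(92,490),(85,522)]: print(onz("top",f(*p),245))
print("cap z330")
for p in [(78,45),(210,70),(190,165),(55,140),(125,97)]: print(onz("top",f(*p),330))
g=lambda x,y:(370+(x-400)/4-.4,180+y/4-.4)
print("collar",tri(ray("top",f(101,449)),ray("scene",g(488,69))))
print("tip",tri(ray("top",f(83,520)),ray("scene",g(473,38))))
print("notch26 top", tri(ray("top",(510.8,296.5)),ray("scene",(110+215/4-.4,230+63/4-.4))))
print("notch-26 top", tri(ray("top",(535.8,304)),ray("scene",(110+129/4-.4,230+72/4-.4))))
E
```

```text
cams [ 444.1   52.  1276.1] [1479.2 -404.3  890.9]
base z16
[676.1 301.   16. ]
[648.6 157.5  16. ]
[771.9 132.5  16. ]
bar z245
[707.  221.1 245. ]
[663.4 231.1 245. ]
[640.8 235.6 245. ]
[620.7 238.9 245. ]
[604.  242.3 245. ]
[591.  244.9 245. ]
cap z330
[760.8 234.5 330. ]
[750.7 184.5 330. ]
[714.  191.7 330. ]
[724.  242.6 330. ]
[740.5 216.5 330. ]
collar (array([621. , 239.2, 243.2]), np.float64(0.14215829476730593))
tip (array([591.7, 245.7, 248.7]), np.float64(1.547239223463032))
notch26 top (array([ 465.1, -318.4,  176.3]), np.float64(0.20550296288045206))
notch-26 top (array([ 449.6, -368.6,  176.2]), np.float64(0.42486389405428276))
```

```bash
cat >> h.py <<'E'
from scipy.spatial.transform import Rotation as Ro
def pose():
    s=sense();q=s["ee_rot"];return np.array(s["eef_pos"]),Ro.from_quat(np.r_[q[1:],q[0]]).as_matrix(),s
def to(p,yaw):
    "tool-frame shift to world p (after? before turn) and turn so that tool y has azimuth yaw deg, tool x down"
    P,R,s=pose(); c,sn=np.cos(np.radians(yaw)),np.sin(np.radians(yaw))
    x=np.array([0,0,-1.]);y=np.array([c,sn,0]);Rt=np.c_[x,y,np.cross(x,y)]
    rv=Ro.from_matrix(R.T@Rt).as_rotvec()
    print("pos",P,"tooly az",np.degrees(np.arctan2(R[1,1],R[0,1])),"toolx",R[:,0],"t",s["time_s"],"grip",s["grip_width"],"F",s["force"],"q",np.round(s["joints"],2))
    print("shift cur axes",R.T@(np.array(p)-P),"target axes",Rt.T@(np.array(p)-P),"turn rv",rv)
E
python3 - <<'E'
from h import *
np.set_printoptions(precision=3,suppress=True)
to([463.2,-320.8,240],-16.6); to([463.2,-320.8,240],180-16.6)
E
```

```text
pos [123.583 510.007 230.792] tooly az 76.37435689778619 toolx [-0.001 -0.001 -1.   ] t 0.1 grip 0.9939263318282369 F [ 0.197 -0.308 -0.507] q [ 1.11  0.31  1.5   0.    1.33 -0.22]
shift cur axes [  -8.515 -727.428  525.776] target axes [ -9.208 562.815 699.156] turn rv [1.623 0.001 0.001]
pos [123.583 510.007 230.792] tooly az 76.37435689778619 toolx [-0.001 -0.001 -1.   ] t 0.1 grip 0.9939263318282369 F [ 0.197 -0.308 -0.507] q [ 1.11  0.31  1.5   0.    1.33 -0.22]
shift cur axes [  -8.515 -727.428  525.776] target axes [  -9.208 -562.815 -699.156] turn rv [-1.519 -0.001  0.001]
```

```bash
cat >> h.py <<'E'
import json
def plan(wps,per=50,turn=8.):
    "wps: list of (x,y,z,yawdeg); prints rows, tool pointing down"
    P,R,s=pose(); yaw=np.degrees(np.arctan2(R[1,1],R[0,1])); P=P.copy(); rows=[]
    for x,y,z,a in wps:
        d=np.array([x,y,z])-P; n=int(max(np.ceil(np.linalg.norm(d)/per),np.ceil(abs(a-yaw)/turn),1)); da=(a-yaw)/n
        tgt=P+d; st=d/n
        for i in range(n):
            c,sn=np.cos(np.radians(yaw)),np.sin(np.radians(yaw)); X=np.array([0,0,-1.]);Y=np.array([c,sn,0]);Rt=np.c_[X,Y,np.cross(X,Y)]
            want=P+st; v=np.round(Rt.T@st,0 if np.linalg.norm(st)>5 else 1); P=P+Rt@v; 
            rx=round(-np.radians(da),3); yaw-=np.degrees(rx)
            rows.append(dict(x=v[0],y=v[1],z=v[2],rx=rx))
            if i<n-1: st=(tgt-P)/(n-1-i)
    for i in range(0,len(rows),5): print(json.dumps(rows[i:i+5]).replace(" ",""))
    print("end",P,yaw)
E
python3 - <<'E'
from h import *
plan([(300,400,290,60),(450,100,300,20),(463,-200,290,-10),(463.2,-320.8,240,-16.6)],per=58)
E
```

```text
[{"x":-15.0,"y":-16.0,"z":49.0,"rx":0.071},{"x":-15.0,"y":-13.0,"z":50.0,"rx":0.071},{"x":-15.0,"y":-9.0,"z":52.0,"rx":0.071},{"x":-14.0,"y":-6.0,"z":52.0,"rx":0.071},{"x":-2.0,"y":-31.0,"z":47.0,"rx":0.117}]
[{"x":-2.0,"y":-25.0,"z":50.0,"rx":0.117},{"x":-2.0,"y":-19.0,"z":52.0,"rx":0.117},{"x":-1.0,"y":-13.0,"z":54.0,"rx":0.117},{"x":-2.0,"y":-7.0,"z":56.0,"rx":0.117},{"x":-1.0,"y":-0.0,"z":55.0,"rx":0.117}]
[{"x":2.0,"y":-15.0,"z":48.0,"rx":0.087},{"x":2.0,"y":-11.0,"z":49.0,"rx":0.087},{"x":1.0,"y":-6.0,"z":50.0,"rx":0.087},{"x":2.0,"y":-2.0,"z":50.0,"rx":0.087},{"x":1.0,"y":2.0,"z":50.0,"rx":0.087}]
[{"x":2.0,"y":6.0,"z":49.0,"rx":0.087},{"x":17.0,"y":7.0,"z":40.0,"rx":0.038},{"x":16.0,"y":9.0,"z":39.0,"rx":0.038},{"x":17.0,"y":10.0,"z":39.0,"rx":0.038}]
end [ 463.12269473 -320.52866899  239.79210113] -16.559397472433325
```

Request:
jog_arm(increments=[{"x": -15, "y": -16, "z": 49, "rx": 0.071}, {"x": -15, "y": -13, "z": 50, "rx": 0.071}, {"x": -15, "y": -9, "z": 52, "rx": 0.071}, {"x": -14, "y": -6, "z": 52, "rx": 0.071}, {"x": -2, "y": -31, "z": 47, "rx": 0.117}])

```text
schema error: expected keys rx, ry, rz, x, y, z, hand
```

Request:
jog_arm(increments=[{"x": -2, "y": -25, "z": 50, "rx": 0.117}, {"x": -2, "y": -19, "z": 52, "rx": 0.117}, {"x": -1, "y": -13, "z": 54, "rx": 0.117}, {"x": -2, "y": -7, "z": 56, "rx": 0.117}, {"x": -1, "y": 0, "z": 55, "rx": 0.117}])

```text
schema error: expected keys rx, ry, rz, x, y, z, hand
```

Request:
jog_arm(increments=[{"x": 2, "y": -15, "z": 48, "rx": 0.087}, {"x": 2, "y": -11, "z": 49, "rx": 0.087}, {"x": 1, "y": -6, "z": 50, "rx": 0.087}, {"x": 2, "y": -2, "z": 50, "rx": 0.087}, {"x": 1, "y": 2, "z": 50, "rx": 0.087}])

```text
schema error: expected keys rx, ry, rz, x, y, z, hand
```

Request:
jog_arm(increments=[{"x": 2, "y": 6, "z": 49, "rx": 0.087}, {"x": 17, "y": 7, "z": 40, "rx": 0.038}, {"x": 16, "y": 9, "z": 39, "rx": 0.038}, {"x": 17, "y": 10, "z": 39, "rx": 0.038}, {"x": 0}])

```text
schema error: expected keys rx, ry, rz, x, y, z, hand
```

```bash
python3 - <<'E'
from h import *
np.set_printoptions(precision=3,suppress=True)
to([463.2,-320.8,240],-16.6)
cv2.imwrite("pics/w1.png",capture("wrist")[:,:,::-1])
E
```

```text
pos [123.583 510.007 230.792] tooly az 76.37435689778619 toolx [-0.001 -0.001 -1.   ] t 0.1 grip 0.9939263318282369 F [ 0.197 -0.308 -0.507] q [ 1.11  0.31  1.5   0.    1.33 -0.22]
shift cur axes [  -8.515 -727.428  525.776] target axes [ -9.208 562.815 699.156] turn rv [1.623 0.001 0.001]
```

View pics/w1.png

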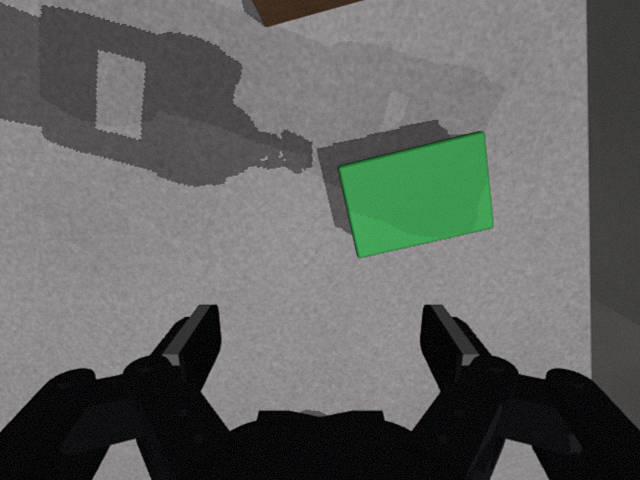

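The calls were refused because every key is required in each row. The wrist view shows only the table at the start pose. I'll resend with full rows.

Request:
jog_arm(increments=[{"x": -15, "y": -16, "z": 49, "rx": 0.071, "ry": 0, "rz": 0, "hand": 85}, {"x": -15, "y": -13, "z": 50, "rx": 0.071, "ry": 0, "rz": 0, "hand": 85}, {"x": -15, "y": -9, "z": 52, "rx": 0.071, "ry": 0, "rz": 0, "hand": 85}, {"x": -14, "y": -6, "z": 52, "rx": 0.071, "ry": 0, "rz": 0, "hand": 85}, {"x": -2, "y": -31, "z": 47, "rx": 0.117, "ry": 0, "rz": 0, "hand": 85}])

```text
time_s: 0.78
eef_pos: [327.4, 348.6, 292.6]
ee_rot: [0.671, 0.223, 0.671, -0.223]
force: [0.2, 0.9, -1.3]
grip_width: 0.993
```

Request:
jog_arm(increments=[{"x": -2, "y": -25, "z": 50, "rx": 0.117, "ry": 0, "rz": 0, "hand": 85}, {"x": -2, "y": -19, "z": 52, "rx": 0.117, "ry": 0, "rz": 0, "hand": 85}, {"x": -1, "y": -13, "z": 54, "rx": 0.117, "ry": 0, "rz": 0, "hand": 85}, {"x": -2, "y": -7, "z": 56, "rx": 0.117, "ry": 0, "rz": 0, "hand": 85}, {"x": -1, "y": 0, "z": 55, "rx": 0.117, "ry": 0, "rz": 0, "hand": 85}])

```text
time_s: 1.4
eef_pos: [450.4, 98.8, 300.4]
ee_rot: [0.578, 0.407, 0.578, -0.407]
force: [0.8, 0.5, -0.2]
grip_width: 0.993
```

Request:
jog_arm(increments=[{"x": 2, "y": -15, "z": 48, "rx": 0.087, "ry": 0, "rz": 0, "hand": 85}, {"x": 2, "y": -11, "z": 49, "rx": 0.087, "ry": 0, "rz": 0, "hand": 85}, {"x": 1, "y": -6, "z": 50, "rx": 0.087, "ry": 0, "rz": 0, "hand": 85}, {"x": 2, "y": -2, "z": 50, "rx": 0.087, "ry": 0, "rz": 0, "hand": 85}, {"x": 1, "y": 2, "z": 50, "rx": 0.087, "ry": 0, "rz": 0, "hand": 85}])

```text
time_s: 2.02
eef_pos: [460.8, -151.7, 292.1]
ee_rot: [0.477, 0.522, 0.477, -0.522]
force: [0.9, -0.3, -0.0]
grip_width: 0.996
```

Request:
jog_arm(increments=[{"x": 2, "y": 6, "z": 49, "rx": 0.087, "ry": 0, "rz": 0, "hand": 85}, {"x": 17, "y": 7, "z": 40, "rx": 0.038, "ry": 0, "rz": 0, "hand": 85}, {"x": 16, "y": 9, "z": 39, "rx": 0.038, "ry": 0, "rz": 0, "hand": 85}, {"x": 17, "y": 10, "z": 39, "rx": 0.038, "ry": 0, "rz": 0, "hand": 85}, {"x": 0, "y": 0, "z": 0, "rx": 0, "ry": 0, "rz": 0, "hand": 85}])

```text
time_s: 2.65
eef_pos: [462.3, -322.0, 238.1]
ee_rot: [-0.421, -0.567, -0.423, 0.568]
force: [0.2, 0.3, 0.5]
grip_width: 0.995
```

```bash
python3 - <<'E'
from h import *
np.set_printoptions(precision=3,suppress=True)
to([463.2,-320.8,240],-16.6)
cv2.imwrite("pics/w2.png",capture("wrist")[:,:,::-1])
E
```

```text
pos [ 462.316 -322.028  238.144] tooly az -16.737710851615795 toolx [-0.003  0.002 -1.   ] t 2.65 grip 0.9951451048272377 F [0.238 0.299 0.517] q [-0.82  0.4   1.36 -0.    1.39 -0.52]
shift cur axes [-1.855  0.487 -1.434] target axes [-1.856  0.496 -1.43 ] turn rv [-0.002 -0.002  0.003]
```

View pics/w2.png

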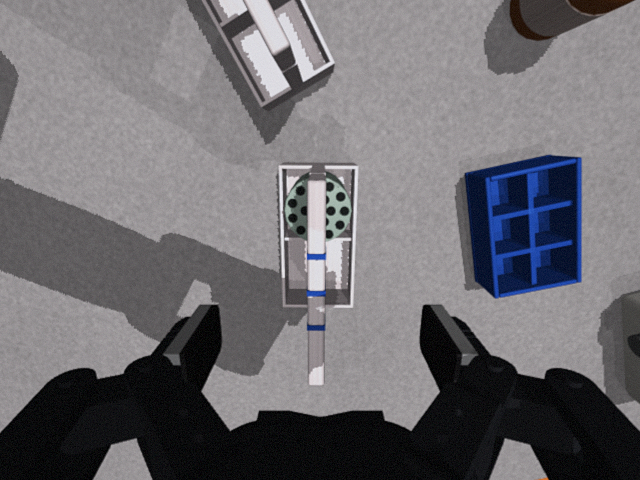

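The beam is centred between the fingers, its marks at rows 257 (loaded side), 293 and 327, column ~316.

```bash
python3 - <<'E'
from h import *
np.set_printoptions(precision=3,suppress=True)
s=sense();ps=(s["eef_pos"],s["ee_rot"])
for uv in [(317,181),(316.5,257),(316.5,293),(316.5,327),(316,384)]:
    print(onz("wrist",uv,170,ps))
to([463.2,-320.8,136],-16.6)
E
```

```text
[ 475.3   -272.186  170.   ]
[ 460.765 -319.227  170.   ]
[ 453.314 -343.884  170.   ]
[ 445.801 -368.743  170.   ]
[ 431.682 -414.186  170.   ]
pos [ 462.822 -320.79   239.292] tooly az -16.633581932519018 toolx [-0.001  0.002 -1.   ] t 2.7 grip 0.9960646684665694 F [0.307 1.011 0.807] q [-0.81  0.39  1.36  0.    1.39 -0.52]
shift cur axes [103.292   0.546   0.02 ] target axes [103.292   0.365  -0.099] turn rv [-0.001 -0.001  0.002]
```

Request:
jog_arm(increments=[{"x": 40, "y": -0.5, "z": 0, "rx": 0, "ry": 0, "rz": 0, "hand": 50}, {"x": 35, "y": 0, "z": -0.5, "rx": 0, "ry": 0, "rz": 0, "hand": 40}, {"x": 20, "y": 0, "z": 0, "rx": 0, "ry": 0, "rz": 0, "hand": 30}, {"x": 8, "y": 0, "z": 0, "rx": 0, "ry": 0, "rz": 0, "hand": 30}, {"x": 0, "y": 0, "z": 0, "rx": 0, "ry": 0, "rz": 0, "hand": 26}], force=40)

```text
time_s: 3.32
eef_pos: [463.2, -319.3, 137.9]
ee_rot: [0.423, 0.567, 0.423, -0.567]
force: [0.0, 0.2, -0.9]
grip_width: 0.304
```

```bash
python3 - <<'E'
from h import *
np.set_printoptions(precision=3,suppress=True)
cv2.imwrite("pics/w3.png",capture("wrist")[:,:,::-1])
to([462.2,-320.2,136],-16.6)
E
```

```text
pos [ 463.324 -319.602  138.304] tooly az -16.524330091462915 toolx [ 0.001 -0.001 -1.   ] t 3.375 grip 0.3056736145564174 F [-0.151 -0.463  0.298] q [-0.81  0.48  1.51  0.    1.15 -0.52]
shift cur axes [ 2.303 -0.91   0.891] target axes [ 2.304 -0.906  0.894] turn rv [ 0.001  0.001 -0.001]
```

View pics/w3.png

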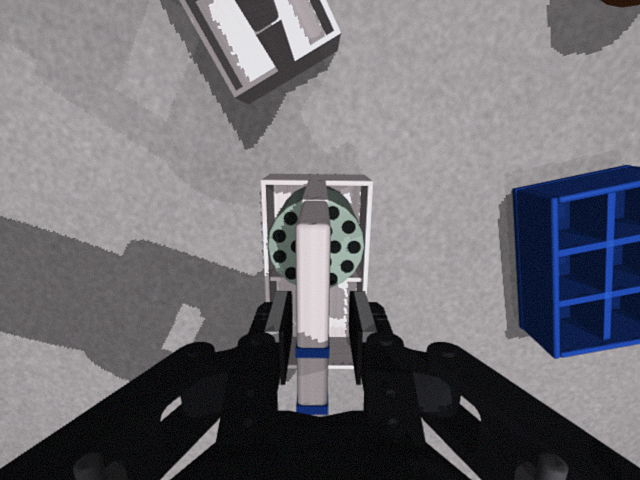

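```bash
python3 - <<'E'
from h import *
np.set_printoptions(precision=3,suppress=True)
s=sense();ps=(s["eef_pos"],s["ee_rot"])
R=pose()[1]
for uv in [(313.5,222),(312.5,352),(311.5,408)]:
    p=onz("wrist",uv,170,ps); print(p,R.T@(p-s["eef_pos"]))
E
```

```text
[ 475.006 -272.594  170.   ] [-31.731  -2.131 -48.369]
[ 460.135 -320.389  170.   ] [-31.699  -2.794   1.682]
[ 452.255 -344.951  170.   ] [-31.683  -3.362  27.471]
```

Request:
jog_arm(increments=[{"x": 2, "y": -2.3, "z": 1.3, "rx": 0.006, "ry": 0, "rz": 0, "hand": 26}, {"x": 0, "y": 0, "z": 0, "rx": 0, "ry": 0, "rz": 0, "hand": 14}, {"x": 0, "y": 0, "z": 0, "rx": 0, "ry": 0, "rz": 0, "hand": 8}, {"x": 0, "y": 0, "z": 0, "rx": 0, "ry": 0, "rz": 0, "hand": 4}, {"x": 0, "y": 0, "z": 0, "rx": 0, "ry": 0, "rz": 0, "hand": 2}], force=50)

```text
time_s: 4.0
eef_pos: [460.2, -320.4, 135.7]
ee_rot: [-0.421, -0.568, -0.421, 0.568]
force: [-3.1, 0.7, 5.2]
grip_width: 0.136
```

Request:
jog_arm(increments=[{"x": 0, "y": 0, "z": 0, "rx": 0, "ry": 0, "rz": 0, "hand": 2}, {"x": -2, "y": 0, "z": 0, "rx": 0, "ry": 0, "rz": 0, "hand": 2}, {"x": -4, "y": 0, "z": 0, "rx": 0, "ry": 0, "rz": 0, "hand": 2}, {"x": -8, "y": 0, "z": 0, "rx": 0, "ry": 0, "rz": 0, "hand": 2}, {"x": 0, "y": 0, "z": 0, "rx": 0, "ry": 0, "rz": 0, "hand": 2}], force=50)

```text
time_s: 4.62
eef_pos: [460.6, -320.5, 150.0]
ee_rot: [0.422, 0.568, 0.421, -0.568]
force: [0.2, 0.1, -8.6]
grip_width: 0.134
```

```bash
python3 - <<'E'
from h import *
np.set_printoptions(precision=3,suppress=True)
cv2.imwrite("pics/w4.png",capture("wrist")[:,:,::-1])
to([462.2,-320.2,136],-16.6); print(sense()["wrist_torque"])
E
```

```text
pos [ 460.448 -320.34   149.545] tooly az -16.902301387801163 toolx [ 0. -0. -1.] t 4.675 grip 0.13143602177240932 F [-0.523 -0.509 -7.63 ] q [-0.82  0.46  1.5   0.    1.18 -0.52]
shift cur axes [13.546  1.628 -0.647] target axes [13.545  1.639 -0.634] turn rv [-0.005  0.    -0.001]
[0.011 0.078 0.034]
```

View pics/w4.png

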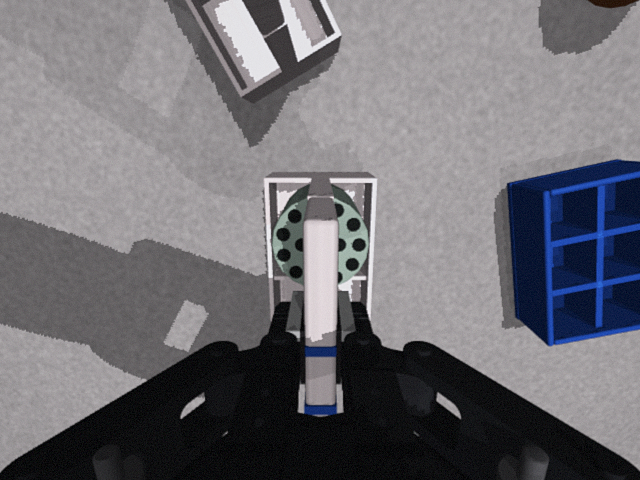

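```bash
python3 - <<'E'
from h import *
np.set_printoptions(precision=3,suppress=True)
s=sense();ps=(s["eef_pos"],s["ee_rot"]);R=pose()[1]
for uv in [(320.5,222),(320,351.5),(320,408.5)]:
    p=onz("wrist",uv,s["eef_pos"][2]+34.3,ps); print(p,R.T@(p-s["eef_pos"]))
plan([(460.4,-320.3,330,-16.9),(500,-100,331,-16),(520,120,331,-13),(534.5,255.5,331,-11.3)],per=42)
E
```

```text
[ 474.859 -273.513  183.845] [-34.313   0.193 -48.984]
[ 460.547 -320.025  183.845] [-34.3     0.022  -0.32 ]
[ 453.091 -344.545  183.845] [-34.293   0.018  25.308]
[{"x":-36.0,"y":-0.0,"z":-0.0,"rx":-0.0},{"x":-36.0,"y":-0.0,"z":-0.0,"rx":-0.0},{"x":-36.0,"y":-0.0,"z":-0.0,"rx":-0.0},{"x":-36.0,"y":-0.0,"z":-0.0,"rx":-0.0},{"x":-36.0,"y":-0.0,"z":-0.0,"rx":-0.0}]
[{"x":-0.0,"y":-4.0,"z":-37.0,"rx":-0.003},{"x":-0.0,"y":-4.0,"z":-37.0,"rx":-0.003},{"x":-0.0,"y":-4.0,"z":-37.0,"rx":-0.003},{"x":-0.0,"y":-4.0,"z":-37.0,"rx":-0.003},{"x":-1.0,"y":-4.0,"z":-37.0,"rx":-0.003}]
[{"x":-0.0,"y":-5.0,"z":-38.0,"rx":-0.003},{"x":-0.0,"y":-7.0,"z":-36.0,"rx":-0.008},{"x":-0.0,"y":-6.0,"z":-36.0,"rx":-0.008},{"x":-0.0,"y":-6.0,"z":-36.0,"rx":-0.008},{"x":-0.0,"y":-6.0,"z":-36.0,"rx":-0.008}]
[{"x":-0.0,"y":-6.0,"z":-37.0,"rx":-0.008},{"x":-0.0,"y":-5.0,"z":-36.0,"rx":-0.008},{"x":-0.0,"y":-4.0,"z":-34.0,"rx":-0.008},{"x":-0.0,"y":-4.0,"z":-34.0,"rx":-0.008},{"x":-0.0,"y":-4.0,"z":-34.0,"rx":-0.008}]
[{"x":-0.0,"y":-3.0,"z":-34.0,"rx":-0.008}]
end [534.668 255.68  330.545] -11.287314995519093
```

Request:
jog_arm(increments=[{"x": -20, "y": 0, "z": 0, "rx": 0, "ry": 0, "rz": 0, "hand": 2}, {"x": -40, "y": 0, "z": 0, "rx": 0, "ry": 0, "rz": 0, "hand": 2}, {"x": -45, "y": 0, "z": 0, "rx": 0, "ry": 0, "rz": 0, "hand": 2}, {"x": -45, "y": 0, "z": 0, "rx": 0, "ry": 0, "rz": 0, "hand": 2}, {"x": -30, "y": 0, "z": 0, "rx": 0, "ry": 0, "rz": 0, "hand": 2}], force=60)

```text
time_s: 5.3
eef_pos: [460.4, -320.3, 331.3]
ee_rot: [0.422, 0.568, 0.42, -0.568]
force: [0.1, 0.7, -8.0]
grip_width: 0.126
```

Request:
jog_arm(increments=[{"x": 0, "y": -2, "z": -20, "rx": -0.003, "ry": 0, "rz": 0, "hand": 2}, {"x": 0, "y": -4, "z": -37, "rx": -0.003, "ry": 0, "rz": 0, "hand": 2}, {"x": 0, "y": -4, "z": -37, "rx": -0.003, "ry": 0, "rz": 0, "hand": 2}, {"x": 0, "y": -4, "z": -37, "rx": -0.003, "ry": 0, "rz": 0, "hand": 2}, {"x": 0, "y": -5, "z": -37, "rx": -0.003, "ry": 0, "rz": 0, "hand": 2}])

```text
time_s: 5.92
eef_pos: [489.6, -151.7, 328.0]
ee_rot: [-0.425, -0.565, -0.426, 0.565]
force: [-0.3, -0.5, -7.6]
grip_width: 0.133
```

Request:
jog_arm(increments=[{"x": 0, "y": -5, "z": -38, "rx": -0.003, "ry": 0, "rz": 0, "hand": 2}, {"x": 0, "y": -7, "z": -36, "rx": -0.008, "ry": 0, "rz": 0, "hand": 2}, {"x": 0, "y": -6, "z": -36, "rx": -0.008, "ry": 0, "rz": 0, "hand": 2}, {"x": 0, "y": -6, "z": -36, "rx": -0.008, "ry": 0, "rz": 0, "hand": 2}, {"x": 0, "y": -6, "z": -36, "rx": -0.008, "ry": 0, "rz": 0, "hand": 2}])

```text
time_s: 6.55
eef_pos: [508.5, 31.6, 328.1]
ee_rot: [-0.435, -0.557, -0.436, 0.558]
force: [0.9, 0.3, -6.8]
grip_width: 0.131
```

Request:
jog_arm(increments=[{"x": 0, "y": -6, "z": -37, "rx": -0.008, "ry": 0, "rz": 0, "hand": 2}, {"x": 0, "y": -5, "z": -36, "rx": -0.008, "ry": 0, "rz": 0, "hand": 2}, {"x": 0, "y": -4, "z": -34, "rx": -0.008, "ry": 0, "rz": 0, "hand": 2}, {"x": 0, "y": -4, "z": -34, "rx": -0.008, "ry": 0, "rz": 0, "hand": 2}, {"x": 0, "y": -4, "z": -30, "rx": -0.008, "ry": 0, "rz": 0, "hand": 2}])

```text
time_s: 7.18
eef_pos: [524.9, 203.2, 327.9]
ee_rot: [-0.446, -0.548, -0.447, 0.549]
force: [0.7, -1.5, -7.0]
grip_width: 0.132
```

Request:
jog_arm(increments=[{"x": 0, "y": -4, "z": -25, "rx": -0.008, "ry": 0, "rz": 0, "hand": 2}, {"x": 0, "y": -3, "z": -16, "rx": 0, "ry": 0, "rz": 0, "hand": 2}, {"x": 0, "y": 0, "z": 0, "rx": 0, "ry": 0, "rz": 0, "hand": 2}, {"x": 0, "y": 0, "z": 0, "rx": 0, "ry": 0, "rz": 0, "hand": 2}])

```text
time_s: 7.68
eef_pos: [527.0, 242.3, 329.0]
ee_rot: [-0.448, -0.547, -0.448, 0.547]
force: [-0.5, -0.0, -7.8]
grip_width: 0.131
```

```bash
python3 - <<'E'
from h import *
np.set_printoptions(precision=3,suppress=True)
s=sense();ps=(s["eef_pos"],s["ee_rot"]);print(ps)
cv2.imwrite("pics/w5.png",capture("wrist")[:,:,::-1])
cv2.imwrite("pics/t5.png",capture("top")[:,:,::-1])
to([534.5,255.5,287],-11.3)
E
```

```text
(array([527.024, 242.278, 329.037]), array([-0.448, -0.547, -0.448,  0.547]))
pos [527.153 242.151 329.326] tooly az -11.34934934851264 toolx [-0. -0. -1.] t 7.775 grip 0.1274945033243153 F [ 0.409  0.096 -8.417] q [ 0.23  0.4   1.13 -0.    1.61  0.43]
shift cur axes [ 42.322   4.575 -14.545] target axes [ 42.326   4.589 -14.53 ] turn rv [-0.001  0.    -0.   ]
```

View pics/w5.png

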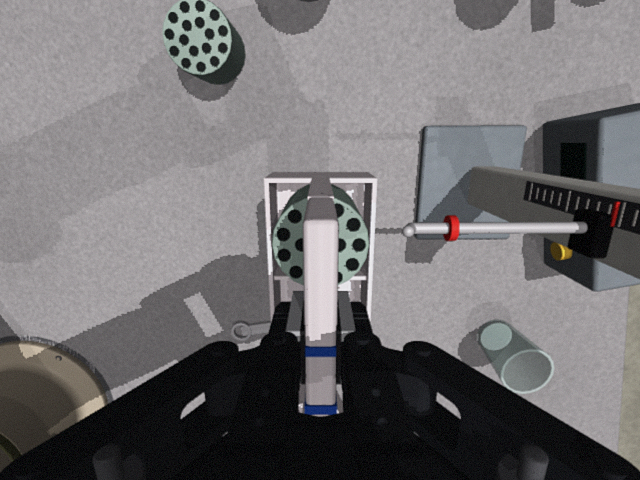

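View pics/t5.png

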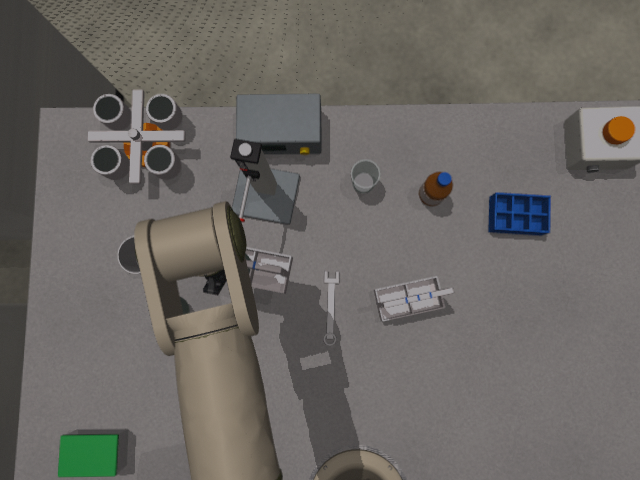

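The wrist view shows the hook clear: tip (409,230), collar (452,228), bar running to (582,228). The carrier is to the left of it, level and parallel. I'll measure the bar in tool coordinates.

```bash
python3 - <<'E'
from h import *
np.set_printoptions(precision=3,suppress=True)
im=cv2.imread("pics/w5.png"); cv2.imwrite("pics/c5.png",cv2.resize(im[200:260,395:595],None,fx=4,fy=4,interpolation=cv2.INTER_CUBIC))
s=sense();ps=(s["eef_pos"],s["ee_rot"]);R=pose()[1]
for uv,z in [((452.5,228),241),((480,228.5),241),((520,228),241),((575,227.5),241),((409,230),250)]:
    p=onz("wrist",uv,z,ps); print(p,R.T@(p-s["eef_pos"]))
E
```

```text
[620.449 239.209 241.   ] [ 88.325  92.048 -15.5  ]
[639.169 235.085 241.   ] [ 88.325 111.213 -15.14 ]
[666.46  229.971 241.   ] [ 88.326 138.976 -15.497]
[703.961 222.808 241.   ] [ 88.328 177.154 -15.854]
[588.737 246.526 250.   ] [ 79.323  59.516 -16.431]
```

View pics/c5.png

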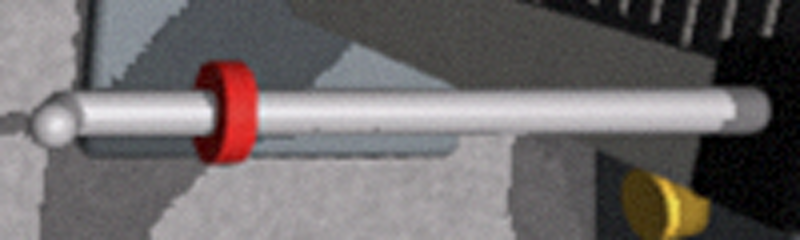

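Request:
jog_arm(increments=[{"x": 10, "y": 0, "z": -8, "rx": 0, "ry": 0, "rz": 0, "hand": 2}, {"x": 20, "y": 0, "z": -7.2, "rx": 0, "ry": 0, "rz": 0, "hand": 2}, {"x": 12, "y": 0, "z": 0, "rx": 0, "ry": 0, "rz": 0, "hand": 2}, {"x": 0, "y": 0, "z": 0, "rx": 0, "ry": 0, "rz": 0, "hand": 2}, {"x": 0, "y": 0, "z": 0, "rx": 0, "ry": 0, "rz": 0, "hand": 2}])

```text
time_s: 8.4
eef_pos: [530.3, 257.7, 288.0]
ee_rot: [0.449, 0.547, 0.448, -0.546]
force: [0.2, 1.2, -8.3]
grip_width: 0.126
```

```bash
python3 - <<'E'
from h import *
np.set_printoptions(precision=3,suppress=True)
im=capture("wrist")[:,:,::-1];cv2.imwrite("pics/w6.png",im)
cv2.imwrite("pics/s6.png",capture("scene")[:,:,::-1])
to([608.5,241.5,287],-11.3)
E
```

```text
pos [530.296 257.749 288.107] tooly az -11.299134768305505 toolx [ 0.001  0.    -1.   ] t 8.5 grip 0.13067600903911328 F [-0.652 -0.314 -8.362] q [ 0.25  0.43  1.19 -0.    1.52  0.45]
shift cur axes [ 1.212 79.87   0.613] target axes [ 1.107 79.872  0.611] turn rv [ 0.    -0.001 -0.001]
```

View pics/w6.png

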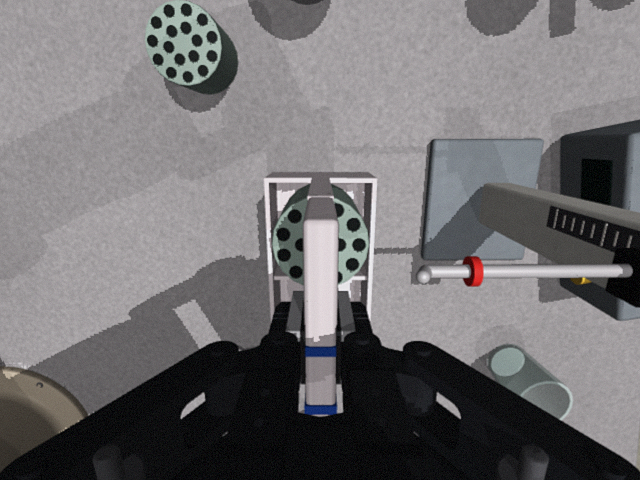

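View pics/s6.png

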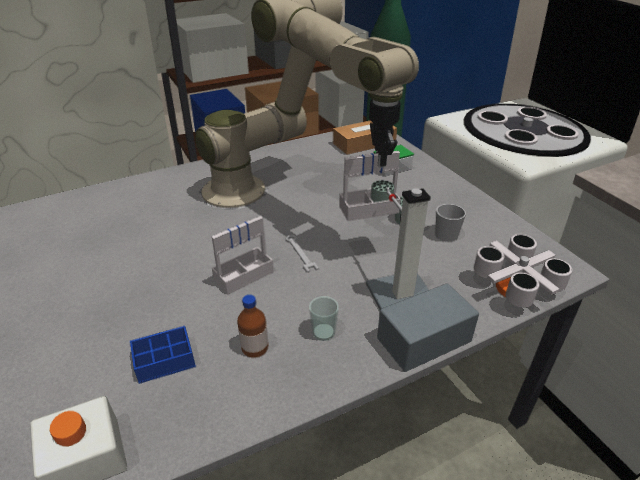

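```bash
python3 - <<'E'
from h import *
np.set_printoptions(precision=3,suppress=True)
im=cv2.imread("pics/s6.png"); a=cv2.resize(im[140:230,330:430],None,fx=7,fy=6,interpolation=cv2.INTER_CUBIC);cv2.imwrite("pics/c6.png",a)
s=sense();ps=(s["eef_pos"],s["ee_rot"]);R=pose()[1]
for uv,z in [((474,271.5),241),((510,271),241),((560,270.5),241),((610,270.5),241),((423.5,275),249)]:
    p=onz("wrist",uv,z,ps); print(p,R.T@(p-s["eef_pos"]))
E
```

```text
[619.969 239.234 241.   ] [47.227 91.501  0.614]
[640.984 235.345 241.   ] [ 47.256 112.869   0.31 ]
[670.159 229.82  241.   ] [ 47.295 142.562   0.012]
[699.348 223.967 241.   ] [ 47.335 172.331   0.033]
[588.368 246.616 249.   ] [39.185 59.075 -0.438]
```

View pics/c6.png

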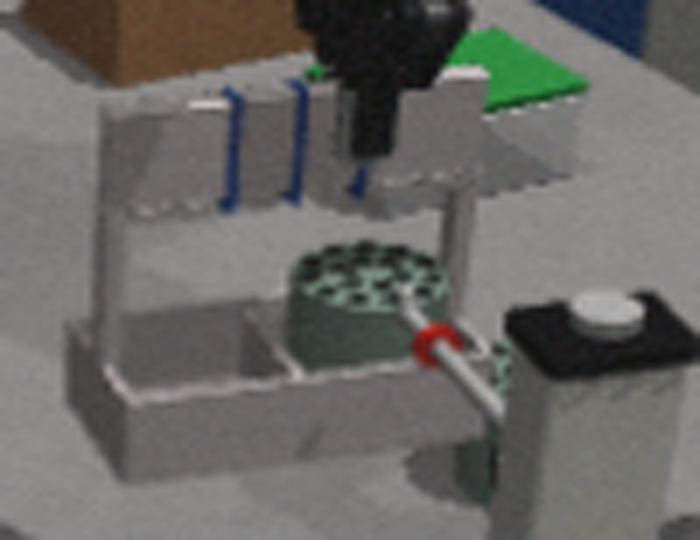

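Request:
jog_arm(increments=[{"x": 0, "y": 15, "z": 0.3, "rx": 0, "ry": 0, "rz": 0, "hand": 2}, {"x": 0, "y": 20, "z": 0, "rx": 0, "ry": 0, "rz": 0, "hand": 2}, {"x": 0, "y": 20, "z": 0, "rx": 0, "ry": 0, "rz": 0, "hand": 2}, {"x": 0, "y": 15, "z": 0, "rx": 0, "ry": 0, "rz": 0, "hand": 2}, {"x": 0, "y": 9, "z": 0, "rx": 0, "ry": 0, "rz": 0, "hand": 2}])

```text
time_s: 9.12
eef_pos: [608.1, 241.8, 287.4]
ee_rot: [0.448, 0.547, 0.448, -0.547]
force: [-0.2, -0.3, -8.1]
grip_width: 0.133
```

Request:
jog_arm(increments=[{"x": 0, "y": 0, "z": 0, "rx": 0, "ry": 0, "rz": 0, "hand": 2}, {"x": 0, "y": 0, "z": 0, "rx": 0, "ry": 0, "rz": 0, "hand": 2}])

```text
time_s: 9.38
eef_pos: [607.0, 242.3, 287.5]
ee_rot: [0.448, 0.547, 0.449, -0.547]
force: [-0.8, -0.3, -7.1]
grip_width: 0.13
```

```bash
python3 - <<'E'
from h import *
np.set_printoptions(precision=3,suppress=True)
to([608.5,241.5,287],-11.3)
s=sense();ps=(s["eef_pos"],s["ee_rot"]);R=pose()[1]
im=capture("wrist")[:,:,::-1];cv2.imwrite("pics/w7.png",im)
sc=capture("scene")[:,:,::-1]
cv2.imwrite("pics/c7.png",np.hstack([cv2.resize(sc[130:220,350:430],None,fx=5,fy=5,interpolation=cv2.INTER_CUBIC),cv2.resize(im[200:425,280:480],(400,450),interpolation=cv2.INTER_CUBIC)]))
E
```

```text
pos [607.048 242.324 287.529] tooly az -11.268452243924159 toolx [-0.  0. -1.] t 9.375 grip 0.13016860112205933 F [-0.842 -0.301 -7.097] q [0.2  0.59 0.94 0.   1.61 0.4 ]
shift cur axes [0.529 1.585 0.525] target axes [0.529 1.585 0.524] turn rv [ 0.001 -0.     0.   ]
```

View pics/c7.png

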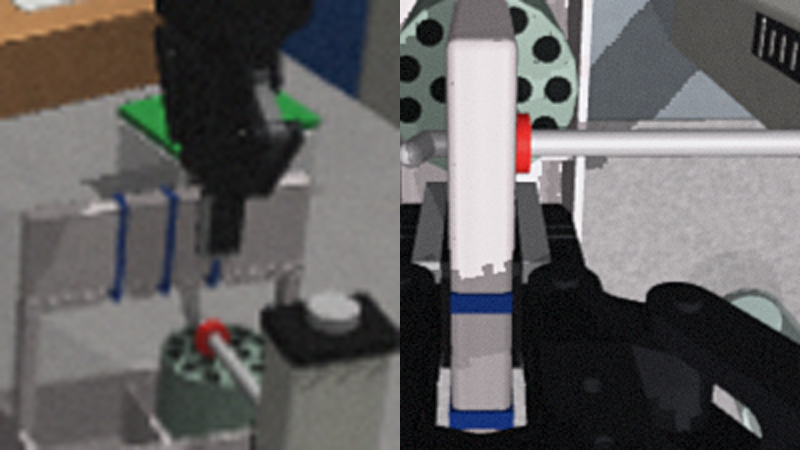

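The bar runs through the window under the loaded notch. The tip shows on one side of the beam and the collar on the other, with about equal gaps. Now I'll lower.

Request:
jog_arm(increments=[{"x": 4, "y": 0.5, "z": 0.6, "rx": 0, "ry": 0, "rz": 0, "hand": 2}, {"x": 6, "y": 0, "z": 0, "rx": 0, "ry": 0, "rz": 0, "hand": 2}, {"x": 6, "y": 0, "z": 0, "rx": 0, "ry": 0, "rz": 0, "hand": 2}, {"x": 4, "y": 0, "z": 0, "rx": 0, "ry": 0, "rz": 0, "hand": 2}, {"x": 2, "y": 0, "z": 0, "rx": 0, "ry": 0, "rz": 0, "hand": 2}])

```text
time_s: 10.1
eef_pos: [607.8, 241.4, 264.9]
ee_rot: [-0.448, -0.547, -0.448, 0.547]
force: [0.0, 0.1, -8.3]
grip_width: 0.133
```

Request:
jog_arm(increments=[{"x": 1, "y": 0, "z": 0, "rx": 0, "ry": 0, "rz": 0, "hand": 2}, {"x": 1, "y": 0, "z": 0, "rx": 0, "ry": 0, "rz": 0, "hand": 2}, {"x": 1, "y": 0, "z": 0, "rx": 0, "ry": 0, "rz": 0, "hand": 2}, {"x": 1, "y": 0, "z": 0, "rx": 0, "ry": 0, "rz": 0, "hand": 2}, {"x": 1, "y": 0, "z": 0, "rx": 0, "ry": 0, "rz": 0, "hand": 2}])

```text
time_s: 10.72
eef_pos: [607.8, 241.4, 260.3]
ee_rot: [0.448, 0.547, 0.448, -0.547]
force: [-0.4, 0.2, -6.6]
grip_width: 0.133
```

Request:
jog_arm(increments=[{"x": 1, "y": 0, "z": 0, "rx": 0, "ry": 0, "rz": 0, "hand": 2}, {"x": 1, "y": 0, "z": 0, "rx": 0, "ry": 0, "rz": 0, "hand": 2}, {"x": 1, "y": 0, "z": 0, "rx": 0, "ry": 0, "rz": 0, "hand": 2}, {"x": 1, "y": 0, "z": 0, "rx": 0, "ry": 0, "rz": 0, "hand": 2}, {"x": 1, "y": 0, "z": 0, "rx": 0, "ry": 0, "rz": 0, "hand": 2}])

```text
time_s: 11.35
eef_pos: [607.9, 241.4, 255.3]
ee_rot: [0.448, 0.547, 0.448, -0.547]
force: [0.2, 0.4, -7.3]
grip_width: 0.132
```

Request:
jog_arm(increments=[{"x": 1, "y": 0, "z": 0, "rx": 0, "ry": 0, "rz": 0, "hand": 2}, {"x": 1, "y": 0, "z": 0, "rx": 0, "ry": 0, "rz": 0, "hand": 2}, {"x": 1, "y": 0, "z": 0, "rx": 0, "ry": 0, "rz": 0, "hand": 2}, {"x": 1, "y": 0, "z": 0, "rx": 0, "ry": 0, "rz": 0, "hand": 2}, {"x": 1, "y": 0, "z": 0, "rx": 0, "ry": 0, "rz": 0, "hand": 2}])

```text
time_s: 11.98
eef_pos: [607.9, 241.4, 250.3]
ee_rot: [0.448, 0.547, 0.448, -0.547]
force: [0.3, -0.0, -6.7]
grip_width: 0.129
```

```bash
python3 - <<'E'
from h import *
np.set_printoptions(precision=3,suppress=True)
to([608.5,241.5,287],-11.3); print(sense()["wrist_torque"])
im=capture("wrist")[:,:,::-1];cv2.imwrite("pics/w8.png",im)
sc=capture("scene")[:,:,::-1];cv2.imwrite("pics/s8.png",sc)
cv2.imwrite("pics/c8.png",np.hstack([cv2.resize(sc[130:220,350:430],None,fx=5,fy=5,interpolation=cv2.INTER_CUBIC),cv2.resize(im[200:425,280:480],(400,450),interpolation=cv2.INTER_CUBIC)]))
E
```

```text
pos [607.862 241.4   250.286] tooly az -11.28881303668032 toolx [ 0.  0. -1.] t 11.975 grip 0.12921507133689353 F [ 0.264 -0.029 -6.659] q [ 0.2   0.6   1.02 -0.    1.52  0.4 ]
shift cur axes [-36.714   0.609  -0.224] target axes [-36.714   0.606  -0.223] turn rv [ 0. -0. -0.]
[-0.056  0.022 -0.032]
```

View pics/c8.png

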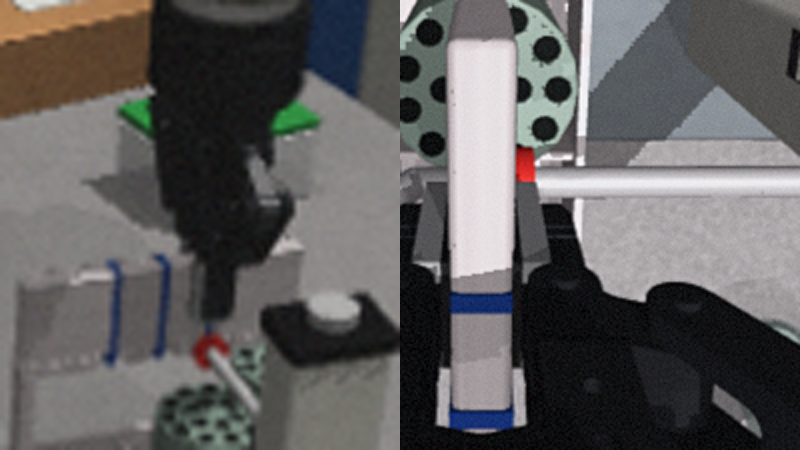

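The bar now sits at the blue mark, with the collar just on the column's side. Force has dropped from about −8 to −6.7 N, so the spring is starting to take load. Continuing slowly.

Request:
jog_arm(increments=[{"x": 1.5, "y": 0, "z": 0, "rx": 0, "ry": 0, "rz": 0, "hand": 2}, {"x": 1.5, "y": 0, "z": 0, "rx": 0, "ry": 0, "rz": 0, "hand": 2}, {"x": 1.5, "y": 0, "z": 0, "rx": 0, "ry": 0, "rz": 0, "hand": 2}, {"x": 1.5, "y": 0, "z": 0, "rx": 0, "ry": 0, "rz": 0, "hand": 2}, {"x": 1.5, "y": 0, "z": 0, "rx": 0, "ry": 0, "rz": 0, "hand": 2}])

```text
time_s: 12.7
eef_pos: [607.9, 241.4, 242.8]
ee_rot: [0.448, 0.547, 0.448, -0.547]
force: [-0.2, 0.1, -5.6]
grip_width: 0.132
```

Request:
jog_arm(increments=[{"x": 1.5, "y": 0, "z": 0, "rx": 0, "ry": 0, "rz": 0, "hand": 2}, {"x": 1.5, "y": 0, "z": 0, "rx": 0, "ry": 0, "rz": 0, "hand": 2}, {"x": 1.5, "y": 0, "z": 0, "rx": 0, "ry": 0, "rz": 0, "hand": 2}, {"x": 1.5, "y": 0, "z": 0, "rx": 0, "ry": 0, "rz": 0, "hand": 2}, {"x": 1.5, "y": 0, "z": 0, "rx": 0, "ry": 0, "rz": 0, "hand": 2}])

```text
time_s: 13.32
eef_pos: [607.9, 241.4, 235.3]
ee_rot: [0.448, 0.547, 0.448, -0.547]
force: [-0.6, 0.6, -4.7]
grip_width: 0.136
```

Request:
jog_arm(increments=[{"x": 1.5, "y": 0, "z": 0, "rx": 0, "ry": 0, "rz": 0, "hand": 2}, {"x": 1.5, "y": 0, "z": 0, "rx": 0, "ry": 0, "rz": 0, "hand": 2}, {"x": 1.5, "y": 0, "z": 0, "rx": 0, "ry": 0, "rz": 0, "hand": 2}, {"x": 1.5, "y": 0, "z": 0, "rx": 0, "ry": 0, "rz": 0, "hand": 2}, {"x": 1.5, "y": 0, "z": 0, "rx": 0, "ry": 0, "rz": 0, "hand": 2}])

```text
time_s: 13.95
eef_pos: [607.9, 241.4, 227.8]
ee_rot: [0.448, 0.547, 0.448, -0.547]
force: [-0.9, -0.3, -3.0]
grip_width: 0.132
```

Request:
jog_arm(increments=[{"x": 1.5, "y": 0, "z": 0, "rx": 0, "ry": 0, "rz": 0, "hand": 2}, {"x": 1.5, "y": 0, "z": 0, "rx": 0, "ry": 0, "rz": 0, "hand": 2}, {"x": 1.5, "y": 0, "z": 0, "rx": 0, "ry": 0, "rz": 0, "hand": 2}, {"x": 1.5, "y": 0, "z": 0, "rx": 0, "ry": 0, "rz": 0, "hand": 2}, {"x": 1.5, "y": 0, "z": 0, "rx": 0, "ry": 0, "rz": 0, "hand": 2}])

```text
time_s: 14.58
eef_pos: [607.9, 241.4, 220.3]
ee_rot: [0.448, 0.547, 0.448, -0.547]
force: [0.2, -0.5, -3.3]
grip_width: 0.13
```

```bash
python3 - <<'E'
from h import *
np.set_printoptions(precision=3,suppress=True)
to([608.5,241.5,287],-11.3); print(sense()["wrist_torque"])
im=capture("wrist")[:,:,::-1];cv2.imwrite("pics/w9.png",im)
sc=capture("scene")[:,:,::-1];cv2.imwrite("pics/s9.png",sc)
cv2.imwrite("pics/c9.png",np.hstack([cv2.resize(sc[140:230,350:430],None,fx=5,fy=5,interpolation=cv2.INTER_CUBIC),cv2.resize(im[200:425,280:480],(400,450),interpolation=cv2.INTER_CUBIC)]))
E
```

```text
pos [607.874 241.398 220.276] tooly az -11.287709540679593 toolx [ 0. -0. -1.] t 14.575 grip 0.13017860301575407 F [ 0.221 -0.512 -3.316] q [ 0.2   0.61  1.07 -0.    1.46  0.4 ]
shift cur axes [-66.724   0.603  -0.222] target axes [-66.724   0.594  -0.222] turn rv [ 0.  0. -0.]
[ 0.027  0.12  -0.01 ]
```

View pics/c9.png

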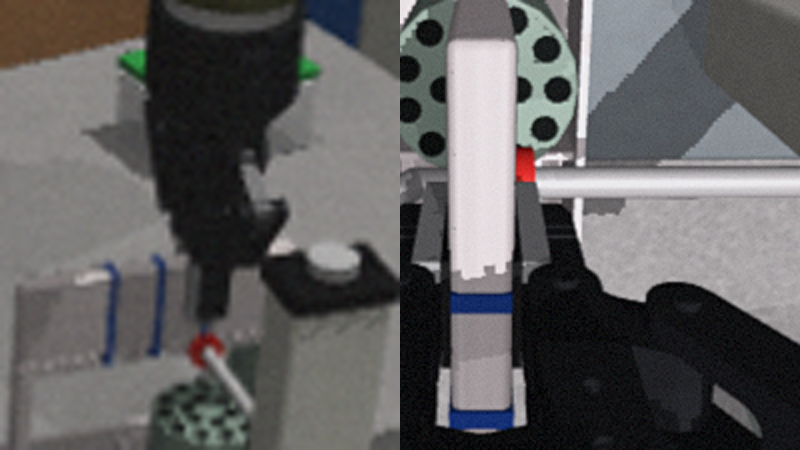

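Request:
jog_arm(increments=[{"x": 1.5, "y": 0, "z": 0, "rx": 0, "ry": 0, "rz": 0, "hand": 2}, {"x": 1.5, "y": 0, "z": 0, "rx": 0, "ry": 0, "rz": 0, "hand": 2}, {"x": 1.5, "y": 0, "z": 0, "rx": 0, "ry": 0, "rz": 0, "hand": 2}, {"x": 1.5, "y": 0, "z": 0, "rx": 0, "ry": 0, "rz": 0, "hand": 2}, {"x": 1.5, "y": 0, "z": 0, "rx": 0, "ry": 0, "rz": 0, "hand": 2}])

```text
time_s: 15.3
eef_pos: [607.9, 241.4, 212.8]
ee_rot: [0.448, 0.547, 0.448, -0.547]
force: [-1.0, -0.4, -0.5]
grip_width: 0.135
```

Request:
jog_arm(increments=[{"x": 1.5, "y": 0, "z": 0, "rx": 0, "ry": 0, "rz": 0, "hand": 2}, {"x": 1.5, "y": 0, "z": 0, "rx": 0, "ry": 0, "rz": 0, "hand": 2}, {"x": 1.5, "y": 0, "z": 0, "rx": 0, "ry": 0, "rz": 0, "hand": 2}, {"x": 1.5, "y": 0, "z": 0, "rx": 0, "ry": 0, "rz": 0, "hand": 2}, {"x": 1, "y": 0, "z": 0, "rx": 0, "ry": 0, "rz": 0, "hand": 2}])

```text
time_s: 15.92
eef_pos: [607.9, 241.4, 205.8]
ee_rot: [0.448, 0.547, 0.448, -0.547]
force: [-0.2, 0.4, -1.7]
grip_width: 0.13
```

```bash
python3 - <<'E'
from h import *
np.set_printoptions(precision=3,suppress=True)
F=[];T=[]
for i in range(50):
    capture("wrist"); s=sense(); F.append(s["force"]);T.append(s["wrist_torque"])
F=np.array(F);print(F.mean(0),F.std(0)/50**.5,np.mean(T,0),s["eef_pos"],s["time_s"], np.corrcoef(F[1:,2],F[:-1,2])[0,1])
E
```

```text
[-0.088 -0.138 -1.179] [0.063 0.075 0.08 ] [ 0.014  0.039 -0.001] [607.862 241.383 205.803] 18.425 -0.07231924205826322
```

Request:
jog_arm(increments=[{"x": 1.5, "y": 0, "z": 0, "rx": 0, "ry": 0, "rz": 0, "hand": 2}, {"x": 1.5, "y": 0, "z": 0, "rx": 0, "ry": 0, "rz": 0, "hand": 2}, {"x": 1.5, "y": 0, "z": 0, "rx": 0, "ry": 0, "rz": 0, "hand": 2}, {"x": 1, "y": 0, "z": 0, "rx": 0, "ry": 0, "rz": 0, "hand": 2}, {"x": 1, "y": 0, "z": 0, "rx": 0, "ry": 0, "rz": 0, "hand": 2}])

```text
time_s: 19.05
eef_pos: [607.9, 241.4, 199.3]
ee_rot: [0.448, 0.547, 0.448, -0.547]
force: [-0.1, -0.4, -0.1]
grip_width: 0.132
```

Request:
jog_arm(increments=[{"x": 1, "y": 0, "z": 0, "rx": 0, "ry": 0, "rz": 0, "hand": 2}, {"x": 1, "y": 0, "z": 0, "rx": 0, "ry": 0, "rz": 0, "hand": 2}, {"x": 0, "y": 0, "z": 0, "rx": 0, "ry": 0, "rz": 0, "hand": 2}, {"x": 0, "y": 0, "z": 0, "rx": 0, "ry": 0, "rz": 0, "hand": 2}])

```text
time_s: 19.55
eef_pos: [607.9, 241.4, 197.4]
ee_rot: [0.448, 0.547, 0.448, -0.547]
force: [-0.5, -0.3, -0.1]
grip_width: 0.131
```

```bash
python3 - <<'E'
from h import *
np.set_printoptions(precision=3,suppress=True)
F=[];T=[]
for i in range(100):
    im=capture("wrist"); s=sense(); F.append(s["force"]);T.append(s["wrist_torque"])
F=np.array(F);print(F.mean(0),F.std(0)/10,np.mean(T,0),s["eef_pos"],s["time_s"])
sc=capture("scene")
cv2.imwrite("pics/c10.png",np.hstack([cv2.resize(sc[140:240,350:430,::-1],None,fx=4.5,fy=4.5,interpolation=cv2.INTER_CUBIC),cv2.resize(im[200:425,280:480,::-1],(400,450),interpolation=cv2.INTER_CUBIC)]))
E
```

```text
[0.054 0.043 0.011] [0.045 0.048 0.051] [ 0.009 -0.012  0.003] [607.839 241.408 197.283] 24.55
```

View pics/c10.png

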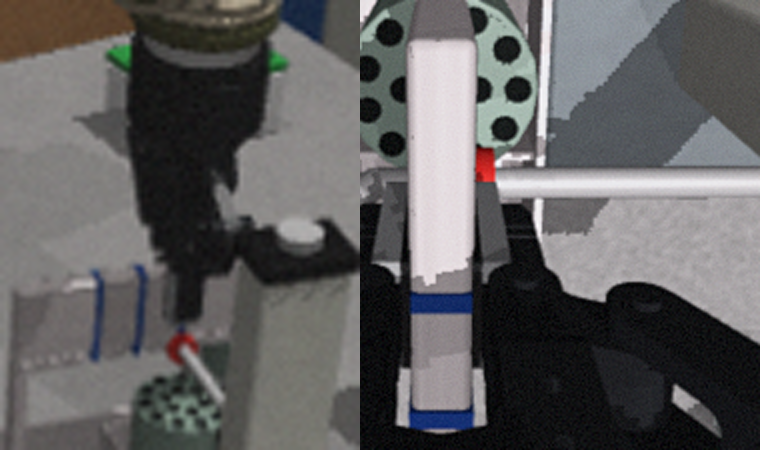

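Residual force is 0.01 ± 0.05 N, so the spring has all the weight. The hook stays under the mark in both views. Releasing gently.

Request:
jog_arm(increments=[{"x": 0, "y": 0, "z": 0, "rx": 0, "ry": 0, "rz": 0, "hand": 8}, {"x": 0, "y": 0, "z": 0, "rx": 0, "ry": 0, "rz": 0, "hand": 10}, {"x": 0, "y": 0, "z": 0, "rx": 0, "ry": 0, "rz": 0, "hand": 11}, {"x": 0, "y": 0, "z": 0, "rx": 0, "ry": 0, "rz": 0, "hand": 12}, {"x": 0, "y": 0, "z": 0, "rx": 0, "ry": 0, "rz": 0, "hand": 13}], force=20)

```text
time_s: 25.22
eef_pos: [607.8, 241.4, 197.3]
ee_rot: [-0.448, -0.547, -0.448, 0.547]
force: [-0.3, 0.5, 0.1]
grip_width: 0.155
```

Request:
jog_arm(increments=[{"x": 0, "y": 0, "z": 0, "rx": 0, "ry": 0, "rz": 0, "hand": 14}, {"x": 0, "y": 0, "z": 0, "rx": 0, "ry": 0, "rz": 0, "hand": 16}, {"x": 0, "y": 0, "z": 0, "rx": 0, "ry": 0, "rz": 0, "hand": 19}, {"x": 0, "y": 0, "z": 0, "rx": 0, "ry": 0, "rz": 0, "hand": 23}, {"x": 0, "y": 0, "z": 0, "rx": 0, "ry": 0, "rz": 0, "hand": 28}])

```text
time_s: 25.85
eef_pos: [607.9, 241.4, 197.3]
ee_rot: [0.448, 0.547, 0.448, -0.547]
force: [0.5, 0.2, -0.2]
grip_width: 0.329
```

```bash
python3 - <<'E'
from h import *
np.set_printoptions(precision=3,suppress=True)
im=capture("wrist");sc=capture("scene");to([608,241,287],-11.3)
cv2.imwrite("pics/c11.png",np.hstack([cv2.resize(sc[140:240,350:430,::-1],None,fx=4.5,fy=4.5,interpolation=cv2.INTER_CUBIC),cv2.resize(im[200:425,280:480,::-1],(400,450),interpolation=cv2.INTER_CUBIC)]))
E
```

```text
pos [607.855 241.417 197.307] tooly az -11.285020135090907 toolx [ 0. -0. -1.] t 25.95 grip 0.32600303992521623 F [-0.287  0.46   0.327] q [ 0.2   0.63  1.11 -0.    1.41  0.4 ]
shift cur axes [-89.693   0.225   0.381] target axes [-89.693   0.224   0.38 ] turn rv [ 0.  0. -0.]
```

View pics/c11.png

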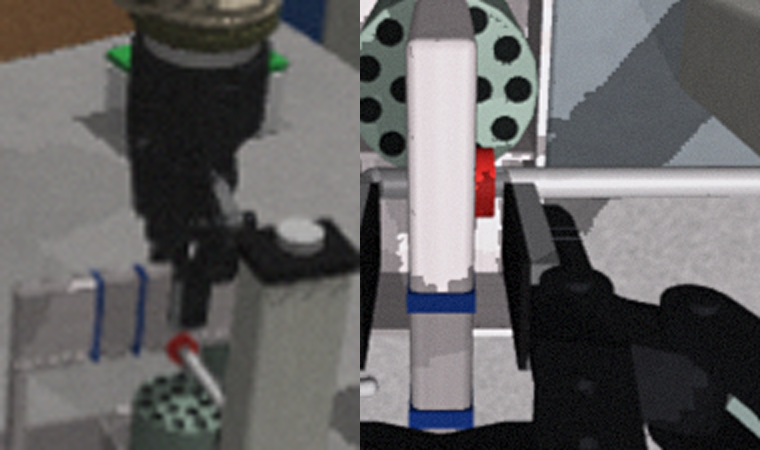

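Released. The carrier and hook have not moved in either view (collar, notch mark and beam unchanged). Now I'll retreat upward.

Request:
jog_arm(increments=[{"x": -6, "y": 0, "z": 0, "rx": 0, "ry": 0, "rz": 0, "hand": 34}, {"x": -12, "y": 0, "z": 0, "rx": 0, "ry": 0, "rz": 0, "hand": 38}, {"x": -20, "y": 0, "z": 0, "rx": 0, "ry": 0, "rz": 0, "hand": 40}, {"x": -30, "y": 0, "z": 0, "rx": 0, "ry": 0, "rz": 0, "hand": 40}, {"x": -30, "y": 0, "z": 0, "rx": 0, "ry": 0, "rz": 0, "hand": 40}])

```text
time_s: 26.58
eef_pos: [607.8, 241.4, 297.3]
ee_rot: [0.449, 0.547, 0.448, -0.546]
force: [0.1, 0.2, 0.4]
grip_width: 0.469
```

Request:
jog_arm(increments=[{"x": -30, "y": -10, "z": 0, "rx": 0, "ry": 0, "rz": 0, "hand": 40}, {"x": -10, "y": -40, "z": 0, "rx": 0, "ry": 0, "rz": 0, "hand": 40}, {"x": 0, "y": -50, "z": 0, "rx": 0, "ry": 0, "rz": 0, "hand": 40}, {"x": 0, "y": -40, "z": 0, "rx": 0, "ry": 0, "rz": 0, "hand": 40}, {"x": 0, "y": -10, "z": 0, "rx": 0, "ry": 0, "rz": 0, "hand": 40}])

```text
time_s: 27.2
eef_pos: [459.2, 271.3, 337.1]
ee_rot: [0.449, 0.547, 0.449, -0.546]
force: [0.1, -0.7, 0.4]
grip_width: 0.47
```

```bash
python3 - <<'E'
from h import *
np.set_printoptions(precision=3,suppress=True)
im=capture("wrist");sc=capture("scene");t=capture("top");
for i in range(16): capture("wrist")
sc2=capture("scene");to([608,241,287],-11.3)
z=lambda a:cv2.resize(a[140:240,335:425,::-1],None,fx=4.4,fy=4.4,interpolation=cv2.INTER_CUBIC)
cv2.imwrite("pics/c12.png",np.hstack([z(sc),z(sc2)])); cv2.imwrite("pics/t12.png",t[:,:,::-1]); cv2.imwrite("pics/s12.png",sc2[:,:,::-1])
E
```

```text
pos [460.733 270.782 335.316] tooly az -11.285771722616945 toolx [ 0.  0. -1.] t 28.2 grip 0.4665875421130878 F [-0.714  0.397 -0.076] q [0.31 0.29 1.27 0.   1.59 0.51]
shift cur axes [ 48.319 150.247   0.386] target axes [ 48.316 150.247   0.348] turn rv [ 0. -0. -0.]
```

View pics/c12.png

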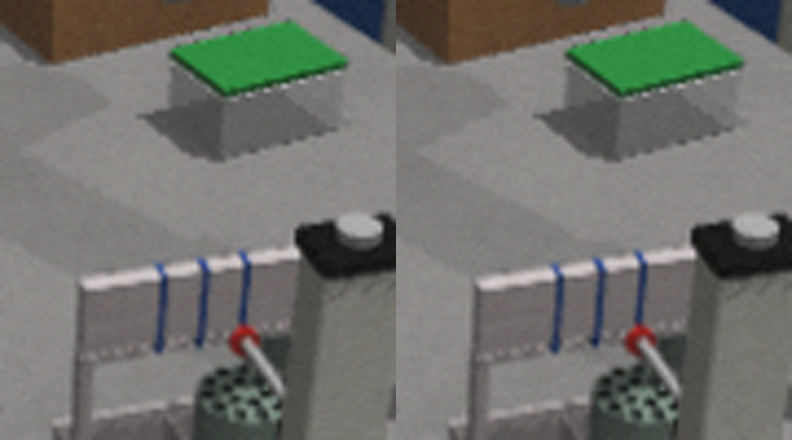

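View pics/t12.png

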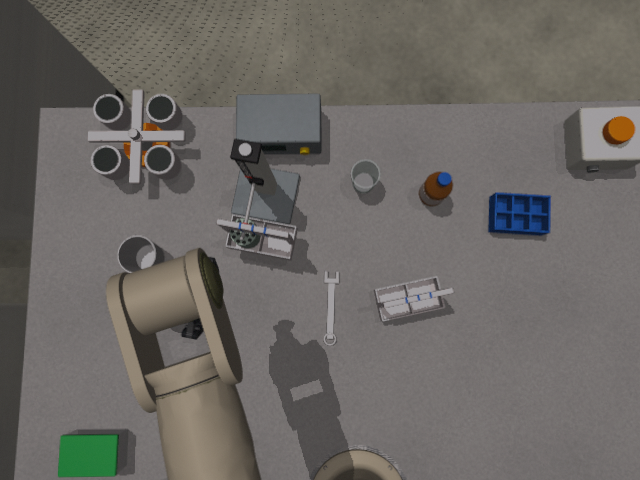

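View pics/s12.png

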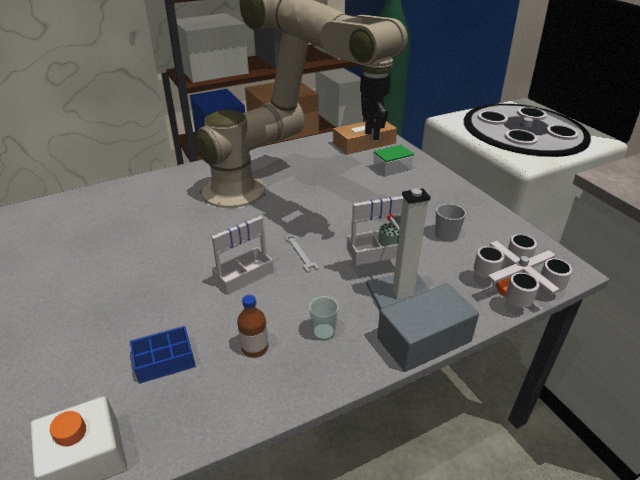

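The carrier hangs by the loaded notch (collar at the third blue line), level, and unchanged between two pictures about 0.9 s apart. The gripper is clear, and nothing else has moved.

```bash
python3 -c "
from rig import *
print(finish_job())"
```

```text
the job is handed in; nothing more can be done
None
```

The loaded carrier is hanging on the spring balance by the notch over its insert, level and still. I handed the job in at about 28 s of the 64 s allowed.

- **Grip and carry:** I gripped the beam at the loaded mark, carried the carrier over the other things and slid its window over the hook.
- **Lowering:** I set it down at about 8 to 12 mm/s from first contact until the wrist force averaged 0.01 ± 0.05 N, so the spring held all the weight. I then eased the fingers open and withdrew.
- **Weight:** The wrist force before contact was about 7.9 N, roughly 0.8 kg. The hook sank about 61 mm, which agrees and is short of the 80 mm stop.
- **Last checks:** The hook's collar sat at the loaded-side blue line. Two pictures about 0.9 s apart, after the gripper had withdrawn, showed no motion or tilt. The other objects looked where they were at the start, and the gripper was well clear.
- **Disagreements:**
  - The carrier's beam measured 2 to 3 mm apart across its width in the top and wrist views. I corrected this from the wrist view before closing the fingers.
  - The hook seat worked out 4 to 5 mm further along the bar from the balance's base than from its collar and tip. I used the collar and tip.
  - The first set of move calls was refused because some keys were missing; nothing moved.

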